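Thread the plunger rod into its two-bushing stand and hold it over the anvil

ROBOT

A 7-joint arm with a two-finger parallel gripper is mounted at the origin on a cart in front of the work surface, level with it; the furniture and walls round the work are solid. World frame = base frame: x ahead of the robot, y to its left, z up, the work surface at z = 0. Lengths are in m, angles in rad, forces in N, time in s.
With the tool pointing down it reaches from about 0.425 to 0.95 m from the base axis. Payload 4.7 kg.
Tool frame: the origin (TCP) lies at the very end of the fingers, on their centre line; the grasp point (between the pads) lies 19 mm behind it; z points along the fingers, x is the direction in which the jaws open and shut, and the axes are right-handed (so a half turn about z gives the same grasp; the last joint's range is limited). The gripper opens to 85 mm and grips with 20 to 120 N. Pads are 22 mm wide; open, the fingers measure 114 mm over their backs; the gripper's body (76 mm by 85 mm) begins 54 mm behind the grasp point. The pads swing forward as they close: fully open they stand 13 mm farther back than shut.
Start: joints at [-1.182, 0.469, -0.049, 1.532, 0.024, 1.141, -0.082], TCP at [0.274, 0.617, 0.231] pointing down, gripper open.
Joint ranges: [-2.59, 2.59], [-0.33, 1.99], [-1.39, 1.29], [0.1, 2.45], [-1.04, 4.18], [0.21, 1.99], [-2.66, 2.66]. Speed limits (rad/s): [2.57, 2.57, 3.14, 3.14, 3.14, 3.14, 3.14].

INTERFACE

Orientations are given as a unit quaternion [x, y, z, w].
In Python, from station import r, grab_frame, calibration, finder gives the robot as it stands.
- The arm moves only by the tool apply_moves, never from a script. Its argument "steps" is a list of rows, each an object with "claw": the opening, from -1 (shut) to 1 (fully open), so that 0 is half open; "travel": the shift along the tool's x, y, z in mm, a list of three; "dr": the turn, a rotation vector about the tool's x, y, z in rad, a list of three. In form: [{"claw": claw, "travel": [x, y, z], "dr": [ax, ay, az]}, ...]. A call has 1 to 20 rows; each row is the pose to reach, as a shift and turn from the pose commanded when the call began, along the tool's axes at that moment; what a row does not reach only later rows make up. A row lasts 1/12 s, in which the tool goes at most 41.7 mm and 7.16 degrees, less where a joint would pass 70% of its speed; a pose out of reach is approached as far as the arm can. A call with a gripper value outside its range is refused whole. The fingers move at their own pace and stop on an object; "newtons" is the grip in N (left out, the last holds). Time passes only in rows, so rows that repeat a pose let the fingers close. It gives the time, the measured TCP pose, the force and the opening at its end, in the units of the state.
- r.state(): the state, without advancing time (a new reading comes with each control period).
- grab_frame(name): name is "scene" or "top" or "wrist"; returns the picture (400x640x3 uint8, red, green, blue); there is no depth.
- calibration(name): a dict with "fx", "fy", "cx", "cy" (pixels), "k1" (the pictures are not rectified: a ray, as slopes to the right and down, at radius r is drawn at 1 + k1 r^2 times it, then the intrinsics apply), "rvec" (rotation vector, rad) and "tvec" (3), from world to camera coordinates, as OpenCV has them; the wrist camera has in their place "tool_from_camera" (4x4, takes a point from camera to tool coordinates, whose origin is the TCP and whose axes are the tool frame's). Camera axes: x right, y down, z forward; pixel columns grow to the right and rows downward; lengths in m; the calibration is good to about 2 mm. A picture is of the moment at which its call begins: read the wrist's pose just before it. calibration takes no time and is no camera call.
- r.finish_job(): hands the job in, once; it reports no verdict.
Trained networks look in the newest picture that a camera, given by its name, has taken for a name from the list of things; names that differ only in an ending like _2 or _b are one class to them, and where a whole thing is asked for, a point or a joint stands for the part that bears it (a point fixed in the world has none). Each returns a list of dicts, best first, with "confidence" (0 to 1); they miss things now and then, are a little off and sometimes report something else, mostly with a low value. They report only what shows in the picture. A call takes as long as a camera call.
- finder.masks_of(name, camera): "pixels" (400x640 bool, what is visible of it).
- finder.mark_of(name, camera): "xyz" ([x, y, z] in m, in world coordinates, good to about 4 mm: a listed point, or the origin of a listed thing).
The state is a dict: "time_s": time; "joint_positions": joint angles; "dq": joint speeds; "joint_torque": joint torques, N m; "tcp_pos": TCP position; "tool_rot": TCP orientation; "force": force on the tool from outside, world axes, zero at the start; "moment": the same for the moment, N m; "gripper_width": finger opening in m.
Only numpy, scipy, OpenCV 4.12 (cv2) and the standard library are available. Lean on these libraries where they do the work, as an engineer would, in place of code of your own. Each camera call takes 0.05 s, during which the arm holds its last target.

TASK

Take the plunger rod with the blue head out of the white holder and thread it from above, foot first, through the upper and then the lower brass bushing of the blue-armed plunger stand. Finish while still gripping it, upright and still, with its foot hovering about a centimetre above the steel anvil without resting on it, so that a colleague can tighten the thumbscrews: do not let go. Leave the orange and grey rods standing in their sockets.

Things in the scene. Friction and masses are not known exactly. Their poses are not given: they have to be found in the camera images.
- rod_blue: Steel plunger rod with a blue plastic head, 165 mm long overall, about 130 g, standing upright in one of the three sockets of the holder (any of them). Shaft 12 mm diameter, from the foot to 125 mm; head 20 mm diameter, from 125 to 165 mm (grip it there, from above). Origin at the centre of the flat foot (lower end), z along the rod towards the head.
- foot_blue (a point): Centre of the flat foot (lower end) of the blue-headed rod; same as its origin.
- rod_orange: Steel plunger rod with an orange plastic head, 165 mm long overall, about 130 g, standing upright in one of the three sockets of the holder (any of them). Shaft 12 mm diameter, from the foot to 125 mm; head 20 mm diameter, from 125 to 165 mm (grip it there, from above). Origin at the centre of the flat foot (lower end), z along the rod towards the head. To be left alone.
- rod_grey: Steel plunger rod with a grey plastic head, 165 mm long overall, about 130 g, standing upright in one of the three sockets of the holder (any of them). Shaft 12 mm diameter, from the foot to 125 mm; head 20 mm diameter, from 125 to 165 mm (grip it there, from above). Origin at the centre of the flat foot (lower end), z along the rod towards the head. To be left alone.
- holder: Fixed white storage block 50 x 170 x 50 mm (x, y, z), origin at the centre of its underside. Three round sockets of 15 mm bore in a row along its y, at y = -60, 0 and +60 mm, floor 10 mm above the bench, mouth 50 mm above it: a standing rod's foot is 10 mm and its head 135 to 175 mm above the bench. It may stand on the left or the right of the stand, turned up to 0.4 rad.
- stand: Fixed plunger stand, turned up to 0.5 rad, origin on the bench under the bushings' common vertical axis. Grey base 140 x 100 x 15 mm (x from -50 to +90 mm); column 28 mm diameter at x = +64 mm, top 157 mm above the bench; two blue arms, 44 mm wide, run from the column and carry the bushings; a black thumbscrew sticks out of each arm to y = -41 mm, below the upper bushing's mouth. Steel anvil disc, 44 mm diameter, under the bushings.
- upper_bushing (a point): Centre of the mouth (top rim) of the upper brass bushing, 146 mm above the bench. Funnel mouth 24 mm inside diameter, narrowing over 6 mm to a 15 mm bore; lower end of the bore 21 mm below this point.
- lower_bushing (a point): Centre of the mouth of the lower brass bushing, on the same vertical axis, 86 mm above the bench; same shape, lower end 21 mm below this point (30 mm above the anvil).
- anvil_top (a point): Centre of the flat top of the anvil, 35 mm above the bench, on the bushings' axis.

How it is judged:
By the outcome, as a careful person would: the job done as asked, in the order asked, and still so for the second after the job is handed in, while the arm keeps its last pose, push and grip.
It also fails if it takes over 54 s, if anything falls off the work surface, if the arm or the gripper's body presses on something with over 40 N, if the wrist force passes 120 N, or if a joint passes its speed limit or range.

## Working session

There is one attempt and no reset: what is moved stays moved. The work goes in short steps, Python scripts to look and compute and a tool call to move; the robot and the scene stay as the last step left them, time stands still between calls to the robot, and variables do not carry over. Pictures are saved under pics/ and viewed, and the job is handed in when it is done.

Besides the shell and the picture viewer there is one more tool, called as name([rows], argument=value, ...), one row to a line, values as JSON. apply_moves: Moves the arm, as the interface text tells. Its arguments: {"type":"object","properties":{"steps":{"type":"array"},"newtons":{"type":"number"}},"required":["steps"]}

```bash
mkdir -p pics; ls; python3 - <<'E'
from station import r, grab_frame, calibration, finder
import cv2, numpy as np
np.set_printoptions(precision=4,suppress=True)
for c in ["scene","top"]:
    im=grab_frame(c); cv2.imwrite(f"pics/a_{c}.png",im[:,:,::-1])
    for n in ["rod_blue","rod_orange","rod_grey","holder","stand","upper_bushing","lower_bushing","anvil_top"]:
        for d in finder.mark_of(n,c)[:2]: print(c,n,round(d["confidence"],2),np.array(d["xyz"]))
print(r.state())
for c in ["scene","top","wrist"]: print(calibration(c))
E
```

```text
pics
scene rod_blue 0.69 [ 0.5037 -0.1518  0.0092]
scene rod_orange 0.77 [ 0.5131 -0.2688  0.0095]
scene rod_grey 0.68 [ 0.5046 -0.2099  0.009 ]
scene rod_grey 0.28 [ 0.4995 -0.1536  0.0073]
scene holder 0.73 [ 0.5102 -0.2109 -0.0048]
scene stand 0.85 [0.5379 0.1103 0.0018]
scene upper_bushing 0.59 [0.5397 0.1126 0.1474]
scene lower_bushing 0.68 [0.542  0.1149 0.0863]
scene anvil_top 0.91 [0.5382 0.1099 0.0333]
top rod_blue 0.54 [ 0.5059 -0.2087 -0.0002]
top rod_blue 0.42 [ 0.5005 -0.1535  0.0096]
top rod_orange 0.57 [ 0.5146 -0.2674  0.0149]
top rod_grey 0.42 [ 0.5097 -0.2121  0.0083]
top holder 0.63 [ 0.5042 -0.2068  0.002 ]
top holder 0.46 [0.5388 0.1154 0.1436]
top stand 0.72 [0.5432 0.1134 0.0014]
top upper_bushing 0.82 [0.5366 0.1165 0.1436]
top lower_bushing 0.56 [0.5436 0.1146 0.0837]
top anvil_top 0.95 [0.5384 0.1121 0.0386]
{'time_s': 0.9, 'joint_positions': array([-1.1819,  0.4686, -0.0486,  1.5325,  0.0241,  1.1409, -0.0823]), 'dq': array([ 0.0016,  0.0005, -0.0005,  0.001 , -0.0006, -0.0021, -0.0002]), 'joint_torque': array([ -0.0005, -51.0159,  -0.0462, -23.8016,   0.01
[... 334 characters left out ...]
792085, 'cy': 204.27059336365576, 'k1': -0.053813560029580126, 'rvec': array([ 2.1246, -0.8464,  0.4121]), 'tvec': array([-0.3557,  0.3045,  0.8577])}
{'fx': 367.0157742772928, 'fy': 367.0157742772928, 'cx': 318.4177955528783, 'cy': 203.26707872409713, 'k1': -0.0661122023343788, 'rvec': array([ 2.1199, -2.1641,  0.1636]), 'tvec': array([0.029 , 0.5157, 0.9615])}
{'fx': 314.60285162759584, 'fy': 314.60285162759584, 'cx': 315.87812011962995, 'cy': 197.13571532700965, 'k1': -0.050508059607892286, 'tool_from_camera': array([[ 1.    ,  0.0011,  0.    ,  0.0005],
       [-0.001 ,  0.9543,  0.2989, -0.0754],
       [ 0.0003, -0.2989,  0.9543, -0.142 ],
       [ 0.    ,  0.    ,  0.    ,  1.    ]])}
```

View pics/a_scene.png

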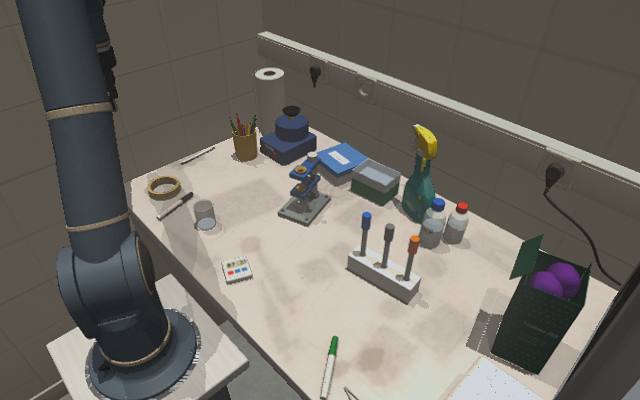

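View pics/a_top.png

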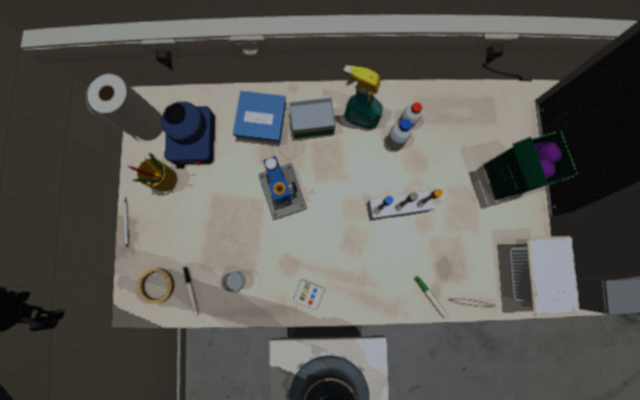

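```bash
cat > h.py <<'E'
from station import r, grab_frame, calibration, finder
import cv2, numpy as np
from scipy.spatial.transform import Rotation as R
np.set_printoptions(precision=4,suppress=True)
def cam(c, st=None):
    k=calibration(c); K=(k["fx"],k["fy"],k["cx"],k["cy"],k["k1"])
    if c=="wrist":
        T=np.eye(4); T[:3,:3]=R.from_quat(st["tool_rot"]).as_matrix(); T[:3,3]=st["tcp_pos"]
        M=T@np.array(k["tool_from_camera"]); Rw=M[:3,:3]; o=M[:3,3]
    else:
        Rc=R.from_rotvec(k["rvec"]).as_matrix(); Rw=Rc.T; o=-Rc.T@np.array(k["tvec"])
    return K,Rw,o
def ray(C,u,v):
    K,Rw,o=C; xd=(u-K[2])/K[0]; yd=(v-K[3])/K[1]; x,y=xd,yd
    for _ in range(20):
        s=1+K[4]*(x*x+y*y); x,y=xd/s,yd/s
    return o,Rw@np.array([x,y,1.])
def onz(C,u,v,z):
    o,d=ray(C,u,v); return o+d*(z-o[2])/d[2]
def proj(C,P):
    K,Rw,o=C; p=(np.asarray(P)-o)@Rw; x,y=p[...,0]/p[...,2],p[...,1]/p[...,2]
    s=1+K[4]*(x*x+y*y); return np.stack([K[0]*x*s+K[2],K[1]*y*s+K[3]],-1)
E
python3 - <<'E'
from h import *
for c in ["scene","top"]:
    C=cam(c); im=cv2.imread(f"pics/a_{c}.png"); hsv=cv2.cvtColor(im,cv2.COLOR_BGR2HSV)
    for n,lo,hi in [("blue",(105,120,60),(125,255,255)),("orange",(8,140,100),(16,255,255))]:
        m=cv2.inRange(hsv,lo,hi); nn,l,s,ce=cv2.connectedComponentsWithStats(m)
        for i in range(1,nn):
            if s[i,4]>25:
                print(c,n,s[i],ce[i],onz(C,*ce[i],.155))
E
for c in scene top; do python3 - <<E
import cv2
im=cv2.imread("pics/a_$c.png")
a=im[140:310,260:440] if "$c"=="scene" else im[140:230,250:450]
cv2.imwrite("pics/b_$c.png",cv2.resize(a,None,fx=4 if "$c"=="top" else 3.4,fy=4 if "$c"=="top" else 3.4,interpolation=cv2.INTER_CUBIC))
E
done
```

```text
scene blue [290 143  77  35 833] [335.6567 158.9724] [0.6322 0.0732 0.155 ]
scene blue [433 198  12   8  72] [438.4028 201.3889] [ 0.6798 -0.2219  0.155 ]
scene blue [363 212   8   6  38] [366.5 214.5] [ 0.5183 -0.1361  0.155 ]
scene orange [410 236  10   6  48] [414.6667 238.5625] [ 0.5337 -0.2592  0.155 ]
top blue [ 234   92   51   49 1636] [259.8191 115.4419] [0.725  0.1614 0.155 ]
top blue [ 162  103   48   57 1541] [187.4257 135.5964] [0.677  0.3436 0.155 ]
top blue [400 119  12  12 108] [405.3519 123.9259] [ 0.6952 -0.2036  0.155 ]
top blue [267 165  26  36 370] [277.6054 182.9027] [0.5506 0.1168 0.155 ]
top blue [384 197   9   8  47] [388.1702 200.0638] [ 0.5028 -0.1501  0.155 ]
```

```bash
python3 - <<'E'
from h import *
im={c:cv2.imread(f"pics/a_{c}.png") for c in ["scene","top"]}
for n in ["rod_blue","rod_orange","rod_grey"]:
    for c in ["scene","top"]:
        for d in finder.masks_of(n,c)[:2]:
            m=d["pixels"]; ys,xs=np.where(m); print(n,c,round(d["confidence"],2),m.sum(),xs.min(),xs.max(),ys.min(),ys.max())
E
```

```text
rod_blue scene 0.86 279 360 370 212 256
rod_blue top 0.56 79 380 392 197 208
rod_orange scene 0.66 357 402 418 236 280
rod_orange scene 0.47 268 382 393 224 267
rod_orange top 0.64 138 422 441 189 202
rod_orange top 0.23 1948 257 306 156 219
rod_grey scene 0.58 269 382 394 224 268
```

```bash
cat >> h.py <<'E'
def plan(target, yaw):
    """tool-down target -> travel mm, dr"""
    st=r.state(); Rt=R.from_quat(st["tool_rot"]); M=Rt.as_matrix()
    t=M.T@(np.array(target)-st["tcp_pos"])*1000
    c,s=np.cos(yaw),np.sin(yaw)
    Rn=np.array([[c,s,0],[s,-c,0],[0,0,-1.]])
    dr=R.from_matrix(M.T@Rn).as_rotvec()
    print("travel",t.round(1),"dr",dr.round(4),"yaw now",np.arctan2(M[1,0],M[0,0]).round(4))
E
python3 -c "
from h import *
plan([.539,.113,.29],.08)"
```

```text
travel [-353.1  446.8  -58.7] dr [-0.0001 -0.0001  1.073 ] yaw now 1.153
```

apply_moves([
  {"claw": 1,"travel": [-30,38,-30],"dr": [0,0,0.1]},
  {"claw": 1,"travel": [-353,447,-59],"dr": [0,0,1.073]},
  {"claw": 1,"travel": [-353,447,-59],"dr": [0,0,1.073]},
  {"claw": 1,"travel": [-353,447,-59],"dr": [0,0,1.073]},
  {"claw": 1,"travel": [-353,447,-59],"dr": [0,0,1.073]},
  {"claw": 1,"travel": [-353,447,-59],"dr": [0,0,1.073]},
  {"claw": 1,"travel": [-353,447,-59],"dr": [0,0,1.073]},
  {"claw": 1,"travel": [-353,447,-59],"dr": [0,0,1.073]},
  {"claw": 1,"travel": [-353,447,-59],"dr": [0,0,1.073]},
  {"claw": 1,"travel": [-353,447,-59],"dr": [0,0,1.073]},
  {"claw": 1,"travel": [-353,447,-59],"dr": [0,0,1.073]},
  {"claw": 1,"travel": [-353,447,-59],"dr": [0,0,1.073]},
  {"claw": 1,"travel": [-353,447,-59],"dr": [0,0,1.073]},
  {"claw": 1,"travel": [-353,447,-59],"dr": [0,0,1.073]},
  {"claw": 1,"travel": [-353,447,-59],"dr": [0,0,1.073]},
  {"claw": 1,"travel": [-353,447,-59],"dr": [0,0,1.073]},
  {"claw": 1,"travel": [-353,447,-59],"dr": [0,0,1.073]},
  {"claw": 1,"travel": [-353,447,-59],"dr": [0,0,1.073]},
], newtons=60)

```text
time_s: 2.7
tcp_pos: [0.5385, 0.1148, 0.29]
tool_rot: [0.999, 0.041, -0.0, -0.0]
force: [-0.7, -0.1, -0.3]
gripper_width: 0.0857
```

```bash
python3 - <<'E'
from h import *
st=r.state(); im=grab_frame("wrist"); cv2.imwrite("pics/c.png",im[:,:,::-1])
print(st["time_s"],st["tcp_pos"],st["dq"])
for n in ["upper_bushing","lower_bushing","anvil_top","stand"]:
    for d in finder.mark_of(n,"wrist")[:1]: print(n,d["confidence"],np.array(d["xyz"]))
np.save("c_st.npy",np.r_[st["tcp_pos"],st["tool_rot"]])
E
```

```text
2.7 [0.5385 0.1148 0.29  ] [-0.0075 -0.0018 -0.0001  0.0011  0.0022 -0.0007  0.002 ]
upper_bushing 0.93 [0.5383 0.1159 0.1413]
lower_bushing 0.89 [0.5357 0.1111 0.087 ]
anvil_top 0.61 [0.5356 0.1177 0.0348]
stand 0.79 [0.536  0.1168 0.0041]
```

View pics/c.png

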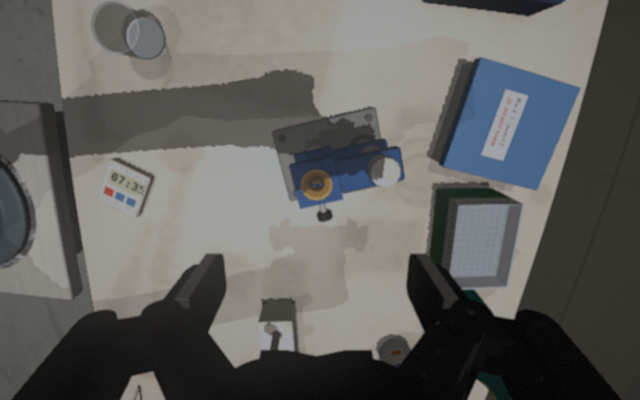

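```bash
python3 - <<'E'
from h import *
s=np.load("c_st.npy"); C=cam("wrist",dict(tcp_pos=s[:3],tool_rot=s[3:]))
im=cv2.imread("pics/c.png"); hsv=cv2.cvtColor(im,cv2.COLOR_BGR2HSV)
m=cv2.inRange(hsv,(8,90,60),(30,255,255)); m[:, :290]=0; m[:,345:]=0; m[:160]=0; m[215:]=0
cs,_=cv2.findContours(m,cv2.RETR_EXTERNAL,cv2.CHAIN_APPROX_NONE); k=max(cs,key=cv2.contourArea)
e=cv2.fitEllipse(cv2.convexHull(k)); print(e, onz(C,*e[0],.146))
print("bushing-guess -> pixel",proj(C,[.5385,.1145,.146]))
for cc in ["scene","top"]:
    print(cc,proj(cam(cc),[[.5385,.1145,.146],[.5037,-.1518,.175],[.5037,-.1518,.05]]))
a=cv2.resize(im[130:230,260:420],None,fx=5,fy=5,interpolation=cv2.INTER_CUBIC); cv2.imwrite("pics/c2.png",a)
E
```

```text
((316.21002197265625, 184.44891357421875), (29.02973747253418, 29.843780517578125), 101.95932006835938) [0.5398 0.1143 0.146 ]
bushing-guess -> pixel [314.8238 184.1138]
scene [[299.6074 168.8061]
 [368.2535 213.9323]
 [363.7975 253.6676]]
top [[278.9678 188.4802]
 [390.4245 198.3094]
 [381.5397 205.9592]]
```

View pics/c2.png

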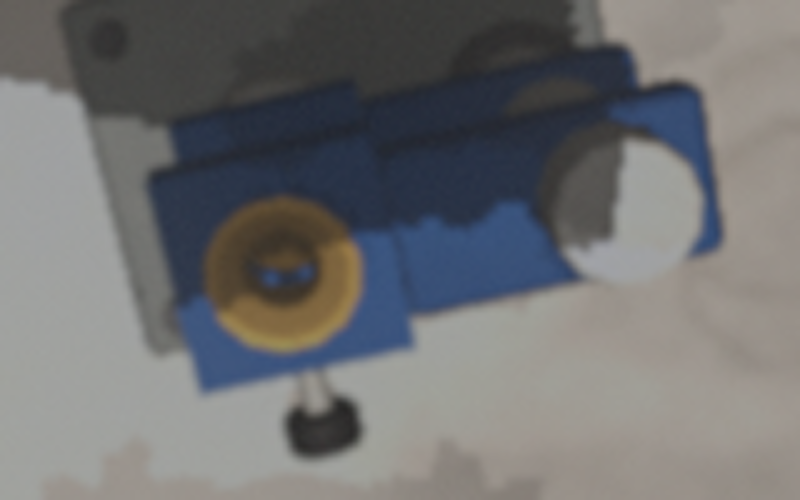

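```bash
python3 -c "
from h import *
plan([.504,-.145,.27],.08)"
```

```text
travel [-55.9 255.3  20.2] dr [-0.0003  0.0001  0.0019] yaw now 0.0819
```

apply_moves([
  {"claw": 1,"travel": [-7,30,2],"dr": [0,0,0]},
  {"claw": 1,"travel": [-56,255,12],"dr": [0,0,0]},
  {"claw": 1,"travel": [-56,255,12],"dr": [0,0,0]},
  {"claw": 1,"travel": [-56,255,12],"dr": [0,0,0]},
  {"claw": 1,"travel": [-56,255,12],"dr": [0,0,0]},
  {"claw": 1,"travel": [-56,255,12],"dr": [0,0,0]},
  {"claw": 1,"travel": [-56,255,12],"dr": [0,0,0]},
  {"claw": 1,"travel": [-56,255,12],"dr": [0,0,0]},
  {"claw": 1,"travel": [-56,255,12],"dr": [0,0,0]},
  {"claw": 1,"travel": [-56,255,12],"dr": [0,0,0]},
])

```text
time_s: 3.78
tcp_pos: [0.5041, -0.1443, 0.2782]
tool_rot: [0.999, 0.041, 0.0, -0.0]
force: [-0.4, 0.6, -0.2]
gripper_width: 0.0857
```

```bash
python3 - <<'E'
from h import *
st=r.state(); im=grab_frame("wrist"); cv2.imwrite("pics/d.png",im[:,:,::-1])
print(st["time_s"],st["tcp_pos"],st["dq"])
C=cam("wrist",st)
for n in ["rod_blue","rod_orange","rod_grey","holder"]:
    for d in finder.mark_of(n,"wrist")[:1]: print(n,d["confidence"],np.array(d["xyz"]))
np.save("d_st.npy",np.r_[st["tcp_pos"],st["tool_rot"]])
print(proj(C,[.5037,-.1518,.175]))
E
```

```text
3.7833 [ 0.5041 -0.1443  0.2782] [-0.0172  0.     -0.0146 -0.0004  0.0016  0.0008  0.0031]
rod_blue 0.9 [ 0.5002 -0.1497  0.0121]
rod_grey 0.72 [ 0.5058 -0.2091  0.0084]
holder 0.62 [ 0.5098 -0.205   0.0006]
[313.2661 205.2916]
```

View pics/d.png

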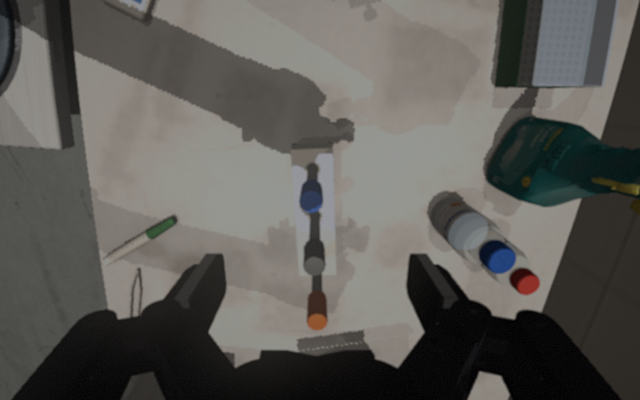

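```bash
python3 - <<'E'
from h import *
s=np.load("d_st.npy"); C=cam("wrist",dict(tcp_pos=s[:3],tool_rot=s[3:]))
im=cv2.imread("pics/d.png")
for n,u,v in [("b",310.7,200.5),("g",314.5,266),("o",317,321)]: print(n,onz(C,u,v,.175))
a=cv2.resize(im[130:230,270:370],None,fx=6,fy=6,interpolation=cv2.INTER_CUBIC)
th=np.linspace(0,2*np.pi,40)
for z,rr in [(.175,.01),(.135,.01),(.05,.0075)]:
    P=np.stack([.5025+rr*np.cos(th),-.150+rr*np.sin(th),0*th+z],-1); q=(proj(C,P)-[270,130]+.5)*6
    cv2.polylines(a,[q.astype(int)],True,(0,255,0),1)
cv2.imwrite("pics/d2.png",a)
E
```

```text
b [ 0.5013 -0.1478  0.175 ]
g [ 0.5093 -0.2079  0.175 ]
o [ 0.5164 -0.2661  0.175 ]
```

View pics/d2.png

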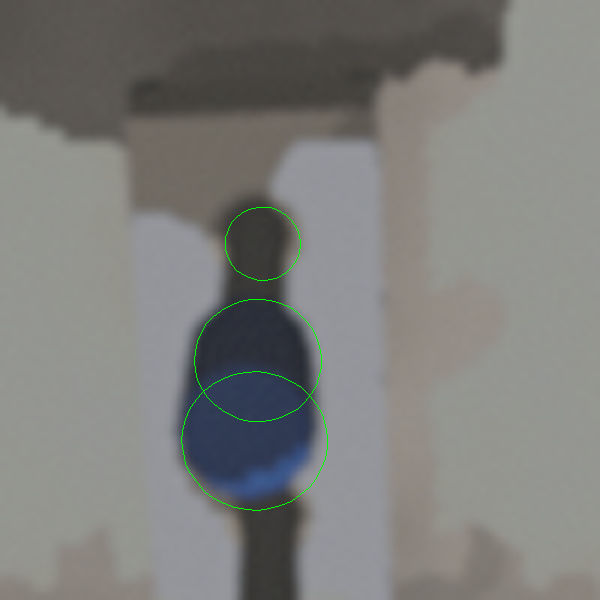

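```bash
python3 -c "
from h import *
plan([.5013,-.1483,.2],.127);plan([.5013,-.1483,.139],.127)"
```

```text
travel [-3.1  3.7 78.2] dr [-0.0003  0.     -0.0444] yaw now 0.0826
travel [ -3.1   3.8 139.2] dr [-0.0003  0.     -0.0444] yaw now 0.0826
```

apply_moves([
  {"claw": 0.1,"travel": [-3,4,25],"dr": [0,0,-0.044]},
  {"claw": 0.1,"travel": [-3,4,55],"dr": [0,0,-0.044]},
  {"claw": 0.1,"travel": [-3,4,70],"dr": [0,0,-0.044]},
  {"claw": 0.1,"travel": [-3,4,78],"dr": [0,0,-0.044]},
  {"claw": 0.1,"travel": [-3,4,78],"dr": [0,0,-0.044]},
  {"claw": 0.1,"travel": [-3,4,78],"dr": [0,0,-0.044]},
])

```text
time_s: 4.53
tcp_pos: [0.5016, -0.1497, 0.2007]
tool_rot: [0.998, 0.062, 0.0, 0.0]
force: [0.5, 0.3, 0.3]
gripper_width: 0.0468
```

```bash
python3 - <<'E'
from h import *
st=r.state(); im=grab_frame("wrist"); cv2.imwrite("pics/e.png",im[:,:,::-1])
print(st["time_s"],st["tcp_pos"],st["dq"],st["gripper_width"])
C=cam("wrist",st); th=np.linspace(0,2*np.pi,40)
a=im[:,:,::-1].copy()
a=cv2.resize(a[150:350,200:440],None,fx=3.3,fy=3,interpolation=cv2.INTER_CUBIC)
for z,rr in [(.175,.01),(.135,.01)]:
    P=np.stack([.5013+rr*np.cos(th),-.1483+rr*np.sin(th),0*th+z],-1); q=(proj(C,P)-[200,150]+.5)*[3.3,3]
    cv2.polylines(a,[q.astype(int)],True,(0,255,0),1)
cv2.imwrite("pics/e2.png",a)
plan([.5013,-.1483,.139],.127)
E
```

```text
4.5333 [ 0.5016 -0.1497  0.2007] [-0.0014 -0.0172  0.0049 -0.0204  0.002  -0.0009  0.0007] 0.04680723635171056
travel [-0.6 -1.8 62.3] dr [ 0.0006 -0.0018 -0.0026] yaw now 0.1244
```

View pics/e2.png

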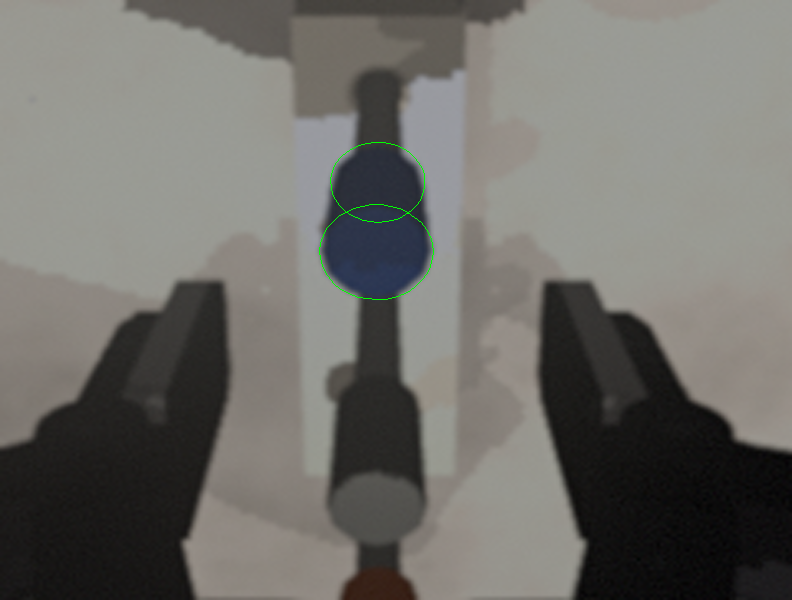

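apply_moves([
  {"claw": 0.1,"travel": [-0.5,-1.5,15],"dr": [0,0,0]},
  {"claw": 0.1,"travel": [-0.5,-1.5,35],"dr": [0,0,0]},
  {"claw": 0.1,"travel": [-0.5,-1.5,52],"dr": [0,0,0]},
  {"claw": 0.1,"travel": [-0.5,-1.5,61],"dr": [0,0,0]},
  {"claw": 0.1,"travel": [-0.5,-1.5,61],"dr": [0,0,0]},
  {"claw": 0.1,"travel": [-0.5,-1.5,61],"dr": [0,0,0]},
  {"claw": 0.1,"travel": [-0.5,-1.5,61],"dr": [0,0,0]},
])

```text
time_s: 5.17
tcp_pos: [0.5014, -0.1488, 0.1406]
tool_rot: [0.998, 0.062, 0.001, 0.0]
force: [-0.0, -0.4, 0.2]
gripper_width: 0.047
```

apply_moves([
  {"claw": -0.3,"travel": [0,0,0],"dr": [0,0,0]},
  {"claw": -0.5,"travel": [0,0,0],"dr": [0,0,0]},
  {"claw": -0.8,"travel": [0,0,0],"dr": [0,0,0]},
  {"claw": -1,"travel": [0,0,0],"dr": [0,0,0]},
  {"claw": -1,"travel": [0,0,0],"dr": [0,0,0]},
  {"claw": -1,"travel": [0,0,0],"dr": [0,0,0]},
  {"claw": -1,"travel": [0,0,0],"dr": [0,0,0]},
  {"claw": -1,"travel": [0,0,0],"dr": [0,0,0]},
], newtons=70)

```text
time_s: 5.83
tcp_pos: [0.5009, -0.1488, 0.1403]
tool_rot: [0.998, 0.062, 0.001, 0.0]
force: [-1.1, 0.3, 4.9]
gripper_width: 0.0181
```

apply_moves([
  {"claw": -1,"travel": [0,0,-5],"dr": [0,0,0]},
  {"claw": -1,"travel": [0,0,-15],"dr": [0,0,0]},
  {"claw": -1,"travel": [0,0,-30],"dr": [0,0,0]},
  {"claw": -1,"travel": [0,0,-50],"dr": [0,0,0]},
  {"claw": -1,"travel": [0,0,-75],"dr": [0,0,0]},
  {"claw": -1,"travel": [0,0,-105],"dr": [0,0,0]},
  {"claw": -1,"travel": [0,0,-135],"dr": [0,0,0]},
  {"claw": -1,"travel": [0,0,-160],"dr": [0,0,0]},
  {"claw": -1,"travel": [0,0,-175],"dr": [0,0,0]},
  {"claw": -1,"travel": [0,0,-180],"dr": [0,0,0]},
  {"claw": -1,"travel": [0,0,-180],"dr": [0,0,0]},
  {"claw": -1,"travel": [0,0,-180],"dr": [0,0,0]},
])

```text
time_s: 6.83
tcp_pos: [0.4998, -0.1483, 0.3185]
tool_rot: [0.998, 0.062, -0.001, -0.0]
force: [-1.2, 0.1, -1.8]
gripper_width: 0.0184
```

```bash
python3 - <<'E'
from h import *
for c in ["wrist","scene"]:
    st=r.state(); im=grab_frame(c); cv2.imwrite(f"pics/f_{c}.png",im[:,:,::-1])
    for d in finder.mark_of("foot_blue",c)[:2]: print(c,round(d["confidence"],2),np.array(d["xyz"]))
print(st["time_s"],st["tcp_pos"],st["tool_rot"],st["force"],st["gripper_width"])
plan([.5398,.1143,.321],.127)
E
```

```text
wrist 0.57 [ 0.499  -0.149   0.1913]
scene 0.82 [ 0.4975 -0.1492  0.1855]
6.9333 [ 0.4995 -0.1482  0.3178] [ 0.9981  0.062  -0.0015 -0.0003] [-0.4857  0.0429 -1.7456] 0.0186554398538665
travel [  72.2 -255.6   -3.1] dr [-0.0006  0.0026 -0.0031] yaw now 0.1239
```

View pics/f_wrist.png

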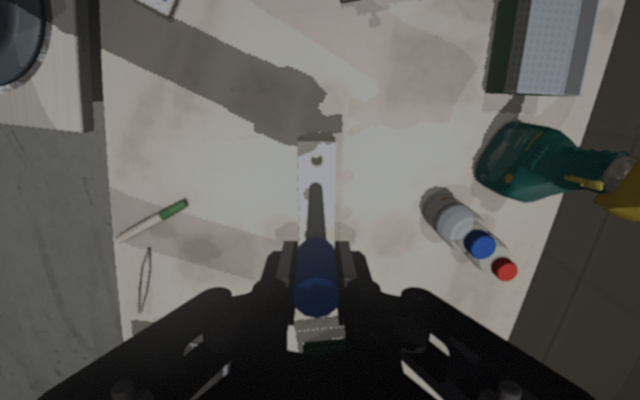

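View pics/f_scene.png

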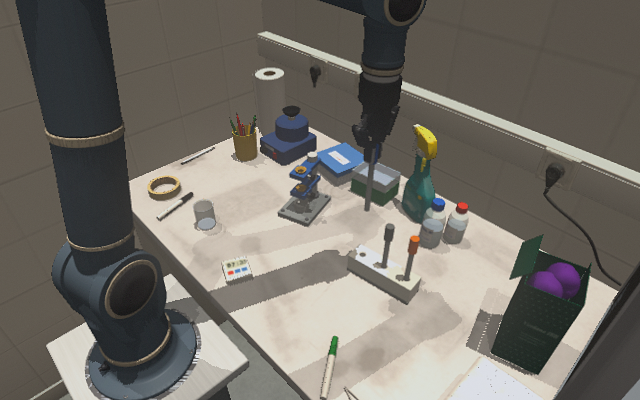

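```bash
python3 - <<'E'
from h import *
st=r.state(); print(st["tcp_pos"],st["tool_rot"])
C=cam("wrist",st); M=R.from_quat(st["tool_rot"]).as_matrix()
im=cv2.imread("pics/f_wrist.png"); x0,y0=260,150
a=cv2.resize(im[y0:y0+180,x0:x0+120],None,fx=3.3*1.5,fy=3.3,interpolation=cv2.INTER_CUBIC)
th=np.linspace(0,2*np.pi,40)
for zt,rr in [(.1303,.006),(.0053,.006),(.0053,.01),(-.0347,.01)]:
    P=np.stack([rr*np.cos(th),rr*np.sin(th),0*th+zt],-1)@M.T+st["tcp_pos"]
    q=(proj(C,P)-[x0,y0]+.5)*[3.3*1.5,3.3]
    cv2.polylines(a,[q.astype(int)],True,(0,255,0),1); print(zt,rr,q.min(0)/[4.95,3.3]+[x0,y0],q.max(0)/[4.95,3.3]+[x0,y0])
cv2.imwrite("pics/f2.png",a)
E
```

```text
[ 0.4997 -0.1483  0.3179] [ 0.9981  0.0619 -0.0013 -0.0002]
0.1303 0.006 [308.4932 181.5806] [321.8298 194.4335]
0.0053 0.006 [302.5825 242.5364] [325.623  263.2479]
0.0053 0.01 [294.9023 235.4111] [333.3104 269.9354]
-0.0347 0.01 [288.382  277.7952] [338.3133 320.1282]
```

View pics/f2.png

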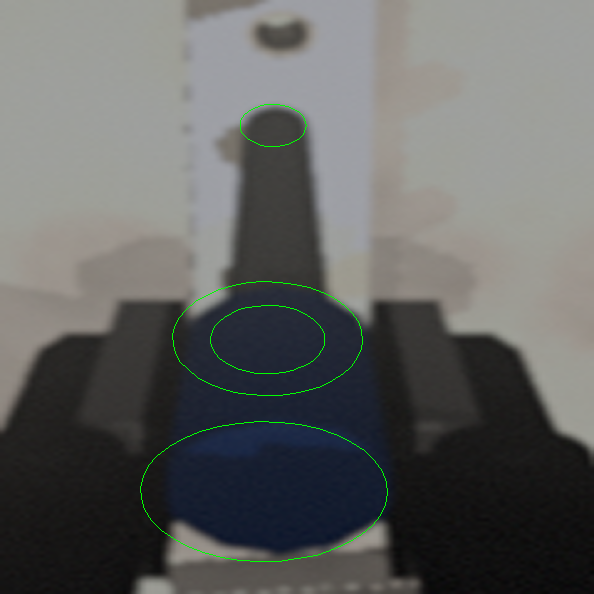

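```bash
python3 - <<'E'
from h import *
st=r.state()
C=cam("wrist",st)
f=onz(C,315.5,188.7,st["tcp_pos"][2]-.1303); print("foot",f,f-st["tcp_pos"])
s=np.load("c_st.npy"); Cb=cam("wrist",dict(tcp_pos=s[:3],tool_rot=s[3:]))
b=onz(Cb,316.5,184.6,.146); print(b)
d=b-f; plan([st["tcp_pos"][0]+d[0],st["tcp_pos"][1]+d[1],.325],.127)
E
```

```text
foot [ 0.5003 -0.1492  0.1876] [ 0.0005 -0.0009 -0.1303]
[0.5401 0.1141 0.146 ]
travel [  72.1 -256.4   -7.1] dr [-0.0006  0.0026 -0.0031] yaw now 0.1239
```

apply_moves([
  {"claw": -1,"travel": [2,-7,-2],"dr": [0,0,0]},
  {"claw": -1,"travel": [6,-22,-5],"dr": [0,0,0]},
  {"claw": -1,"travel": [13,-46,-5],"dr": [0,0,0]},
  {"claw": -1,"travel": [21,-75,-5],"dr": [0,0,0]},
  {"claw": -1,"travel": [30,-105,-5],"dr": [0,0,0]},
  {"claw": -1,"travel": [38,-135,-5],"dr": [0,0,0]},
  {"claw": -1,"travel": [47,-165,-5],"dr": [0,0,0]},
  {"claw": -1,"travel": [55,-195,-5],"dr": [0,0,0]},
  {"claw": -1,"travel": [62,-221,-5],"dr": [0,0,0]},
  {"claw": -1,"travel": [68,-241,-5],"dr": [0,0,0]},
  {"claw": -1,"travel": [71,-253,-5],"dr": [0,0,0]},
  {"claw": -1,"travel": [72,-256,-5],"dr": [0,0,0]},
  {"claw": -1,"travel": [72,-256,-5],"dr": [0,0,0]},
  {"claw": -1,"travel": [72,-256,-5],"dr": [0,0,0]},
  {"claw": -1,"travel": [72,-256,-5],"dr": [0,0,0]},
  {"claw": -1,"travel": [72,-256,-5],"dr": [0,0,0]},
])

```text
time_s: 8.37
tcp_pos: [0.5402, 0.1127, 0.3245]
tool_rot: [0.998, 0.061, 0.0, 0.0]
force: [-1.0, 0.1, -1.9]
gripper_width: 0.0184
```

```bash
python3 - <<'E'
from h import *
for c in ["wrist","scene","top"]:
    st=r.state(); im=grab_frame(c); cv2.imwrite(f"pics/g_{c}.png",im[:,:,::-1])
    if c=="wrist":
        np.save("g_st.npy",np.r_[st["tcp_pos"],st["tool_rot"]])
    for n in ["foot_blue","upper_bushing"]:
        for d in finder.mark_of(n,c)[:1]: print(c,n,round(d["confidence"],2),np.array(d["xyz"]))
print(st["time_s"],st["tcp_pos"],st["tool_rot"],st["force"],st["gripper_width"])
w=cv2.imread("pics/g_wrist.png")[130:290,250:410]; s=cv2.imread("pics/g_scene.png")[120:230,250:360]
cv2.imwrite("pics/g2.png",np.hstack([cv2.resize(w,(400,400),interpolation=2),cv2.resize(s,(400,400),interpolation=2)]))
E
```

```text
wrist foot_blue 0.81 [0.5374 0.1096 0.1994]
wrist upper_bushing 0.56 [0.5371 0.1159 0.1393]
scene foot_blue 0.64 [0.5373 0.1084 0.1936]
scene upper_bushing 0.58 [0.539  0.114  0.1496]
top upper_bushing 0.76 [0.5395 0.115  0.1472]
8.6667 [0.5402 0.1142 0.3244] [ 0.9981  0.0617  0.     -0.0001] [ 0.4503  0.0027 -1.9443] 0.018336180891128342
```

View pics/g2.png

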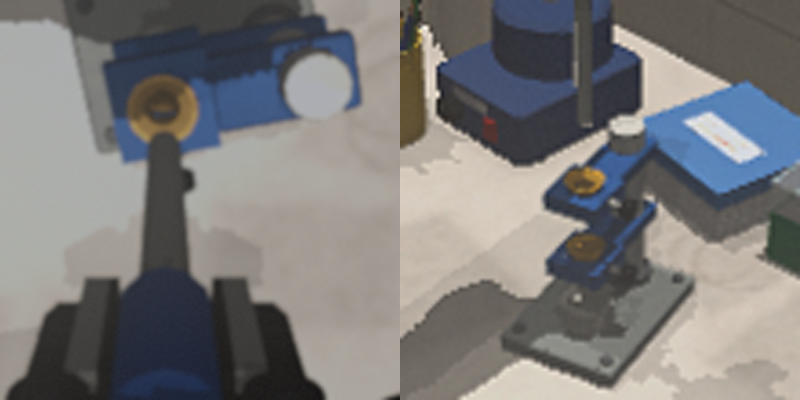

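```bash
python3 - <<'E'
from h import *
s=np.load("g_st.npy"); C=cam("wrist",dict(tcp_pos=s[:3],tool_rot=s[3:])); print(s)
im=cv2.imread("pics/g_wrist.png"); x0,y0=285,150
a=cv2.resize(im[y0:y0+60,x0:x0+65],None,fx=10,fy=10,interpolation=cv2.INTER_CUBIC)
th=np.linspace(0,2*np.pi,60)
def ci(x,y,z,rr,col):
    P=np.stack([x+rr*np.cos(th),y+rr*np.sin(th),0*th+z],-1); q=(proj(C,P)-[x0,y0]+.5)*10
    cv2.polylines(a,[q.astype(int)],True,col,1)
ci(.5401,.1141,.146,.012,(0,255,0)); ci(.5401,.1141,.140,.0075,(0,255,0)); ci(s[0]+.0005,s[1]-.0009,s[2]-.1303,.006,(0,0,255))
cv2.imwrite("pics/g3.png",a)
E
```

```text
[0.5402 0.1127 0.3245 0.9982 0.0606 0.0001 0.0001]
```

View pics/g3.png

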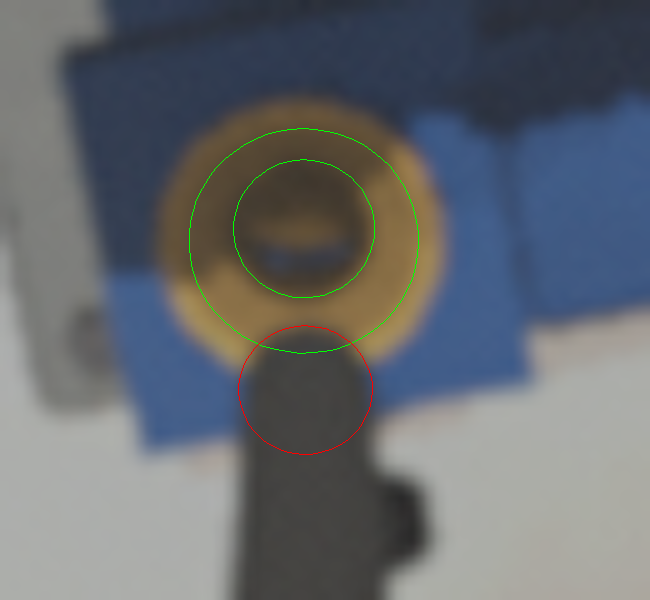

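apply_moves([
  {"claw": -1,"travel": [-0.6,-1.3,6],"dr": [0,0,0]},
  {"claw": -1,"travel": [-0.6,-1.3,16],"dr": [0,0,0]},
  {"claw": -1,"travel": [-0.6,-1.3,26],"dr": [0,0,0]},
  {"claw": -1,"travel": [-0.6,-1.3,34],"dr": [0,0,0]},
  {"claw": -1,"travel": [-0.6,-1.3,39],"dr": [0,0,0]},
  {"claw": -1,"travel": [-0.6,-1.3,39],"dr": [0,0,0]},
  {"claw": -1,"travel": [-0.6,-1.3,39],"dr": [0,0,0]},
  {"claw": -1,"travel": [-0.6,-1.3,39],"dr": [0,0,0]},
])

```text
time_s: 9.48
tcp_pos: [0.5397, 0.1157, 0.2856]
tool_rot: [0.998, 0.062, 0.0, -0.0]
force: [-0.5, -0.6, -1.7]
gripper_width: 0.0184
```

```bash
cat > look.py <<'E'
from h import *
import sys
t=sys.argv[1]; th=np.linspace(0,2*np.pi,60)
out=[]
for c in ["wrist","scene","top"]:
    st=r.state(); im=grab_frame(c)[:,:,::-1].copy(); cv2.imwrite(f"pics/{t}_{c}.png",im); C=cam(c,st)
    p=proj(C,np.array([.5401,.1141,.146])); x0,y0=int(p[0])-30,int(p[1])-35
    a=cv2.resize(im[y0:y0+65,x0:x0+60],(360,390),interpolation=cv2.INTER_CUBIC); b=a.copy()
    def ci(x,y,z,rr,col):
        P=np.stack([x+rr*np.cos(th),y+rr*np.sin(th),0*th+z],-1); q=(proj(C,P)-[x0,y0]+.5)*6
        cv2.polylines(a,[q.astype(int)],True,col,1)
    ci(.5401,.1141,.146,.012,(0,255,0)); ci(.5401,.1141,.086,.012,(0,255,0)); T=st["tcp_pos"]
    for z in (.1303,.0053): ci(T[0],T[1],T[2]-z,.006,(0,0,255))
    out.append(a); print(st["time_s"],T,st["tool_rot"],st["force"],st["moment"],st["gripper_width"])
big=np.hstack(out); cv2.imwrite(f"pics/{t}_x.png",cv2.resize(big,(800,289)))
E
python3 look.py i
```

```text
9.4833 [0.5397 0.1157 0.2856] [ 0.9981  0.0619  0.0003 -0.0001] [-0.4773 -0.5558 -1.7346] [-0.0447 -0.009   0.0482] 0.018385532426393614
9.5333 [0.5398 0.1157 0.2858] [ 0.9981  0.0619  0.0005 -0.0002] [ 0.2393 -0.4727 -1.828 ] [-0.0377  0.0167  0.0049] 0.018218901816682634
9.5833 [0.5398 0.1157 0.2859] [ 0.9981  0.062   0.0006 -0.0002] [-0.1189  0.1627 -1.5302] [-0.0213 -0.0236 -0.0029] 0.01850725181556038
```

View pics/i_x.png

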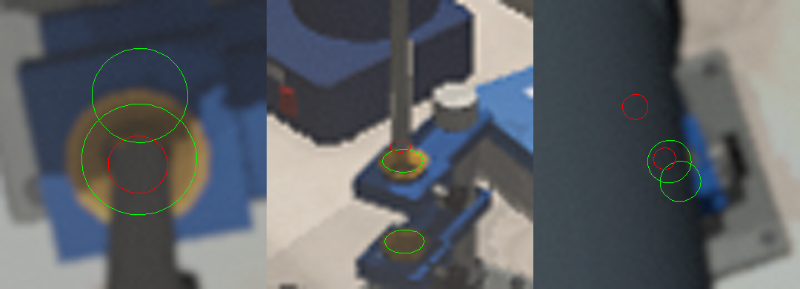

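apply_moves([
  {"claw": -1,"travel": [0,0,5],"dr": [0,0,0]},
  {"claw": -1,"travel": [0,0,10],"dr": [0,0,0]},
  {"claw": -1,"travel": [0,0,15],"dr": [0,0,0]},
  {"claw": -1,"travel": [0,0,20],"dr": [0,0,0]},
  {"claw": -1,"travel": [0,0,25],"dr": [0,0,0]},
  {"claw": -1,"travel": [0,0,25],"dr": [0,0,0]},
  {"claw": -1,"travel": [0,0,25],"dr": [0,0,0]},
])

```text
time_s: 10.22
tcp_pos: [0.5392, 0.1156, 0.2598]
tool_rot: [0.998, 0.062, -0.0, 0.0]
force: [-0.3, 0.5, -1.0]
gripper_width: 0.018
```

```bash
python3 look.py j
```

```text
10.2167 [0.5392 0.1156 0.2598] [ 0.9981  0.0619 -0.0005  0.0001] [-0.3056  0.4534 -1.0222] [-0.0295 -0.0324  0.0392] 0.01804698564605011
10.2667 [0.5395 0.1156 0.2602] [ 0.9981  0.0619 -0.0001  0.    ] [ 0.1321 -0.1283 -1.7517] [ 0.0209  0.0151 -0.0272] 0.018279579409712688
10.3167 [0.5396 0.1157 0.2604] [ 0.9981  0.062   0.0002 -0.0001] [ 0.75    0.7064 -2.4947] [-0.0272  0.0012  0.0101] 0.01852530386913928
```

View pics/j_x.png

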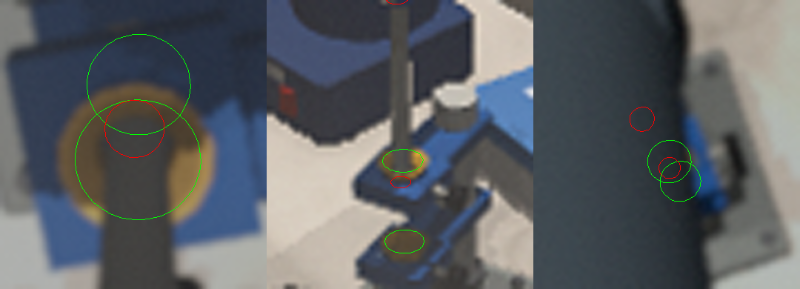

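apply_moves([
  {"claw": -1,"travel": [0,0,5],"dr": [0,0,0]},
  {"claw": -1,"travel": [0,0,12],"dr": [0,0,0]},
  {"claw": -1,"travel": [0,0,19],"dr": [0,0,0]},
  {"claw": -1,"travel": [0,0,26],"dr": [0,0,0]},
  {"claw": -1,"travel": [0,0,32],"dr": [0,0,0]},
  {"claw": -1,"travel": [0,0,36],"dr": [0,0,0]},
  {"claw": -1,"travel": [0,0,36],"dr": [0,0,0]},
  {"claw": -1,"travel": [0,0,36],"dr": [0,0,0]},
])

```text
time_s: 11.03
tcp_pos: [0.5394, 0.1157, 0.224]
tool_rot: [0.998, 0.062, -0.0, 0.0]
force: [0.4, 0.5, -2.0]
gripper_width: 0.0182
```

```bash
python3 look.py k
```

```text
11.0333 [0.5394 0.1157 0.224 ] [ 0.9981  0.0619 -0.0002  0.0001] [ 0.424   0.5446 -2.0428] [-0.0116  0.0418  0.0352] 0.018175588156446636
11.0833 [0.5396 0.1157 0.2244] [ 0.9981  0.0619  0.0001 -0.    ] [ 1.1591 -0.1902 -1.9904] [-0.0247  0.0447  0.0131] 0.01838043756014537
11.1333 [0.5397 0.1157 0.2246] [ 0.9981  0.0619  0.0003 -0.0001] [ 0.6346 -0.7514 -1.1962] [ 0.0065 -0.0083 -0.0132] 0.018321907886386116
```

View pics/k_x.png

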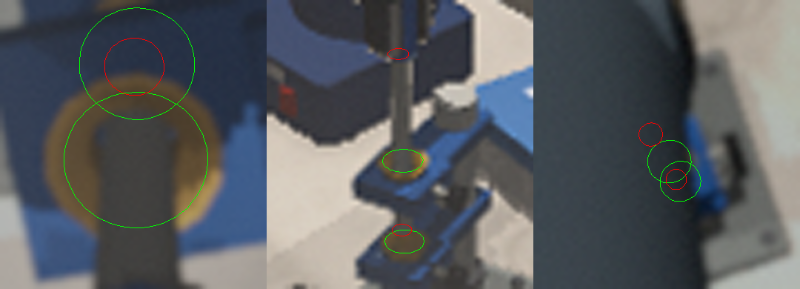

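apply_moves([
  {"claw": -1,"travel": [0,0,5],"dr": [0,0,0]},
  {"claw": -1,"travel": [0,0,10],"dr": [0,0,0]},
  {"claw": -1,"travel": [0,0,15],"dr": [0,0,0]},
  {"claw": -1,"travel": [0,0,20],"dr": [0,0,0]},
  {"claw": -1,"travel": [0,0,25],"dr": [0,0,0]},
  {"claw": -1,"travel": [0,0,25],"dr": [0,0,0]},
  {"claw": -1,"travel": [0,0,25],"dr": [0,0,0]},
])

```text
time_s: 11.77
tcp_pos: [0.5392, 0.1156, 0.1988]
tool_rot: [0.998, 0.062, -0.0, 0.0]
force: [-0.2, 0.9, -2.0]
gripper_width: 0.0182
```

```bash
python3 look.py l
```

```text
11.7667 [0.5392 0.1156 0.1988] [ 0.9981  0.062  -0.0004  0.0001] [-0.2052  0.901  -2.0193] [ 0.0217 -0.0173 -0.0055] 0.018185699626175604
11.8167 [0.5394 0.1157 0.1992] [ 0.9981  0.062  -0.0001  0.    ] [-0.8189 -0.577  -1.8198] [-0.0011  0.0417 -0.0143] 0.018114328804766006
11.8667 [0.5396 0.1157 0.1994] [ 0.9981  0.062   0.0002 -0.0001] [ 0.3721  0.5416 -2.4155] [-0.0608  0.0248  0.0382] 0.018204356963188752
```

View pics/l_x.png

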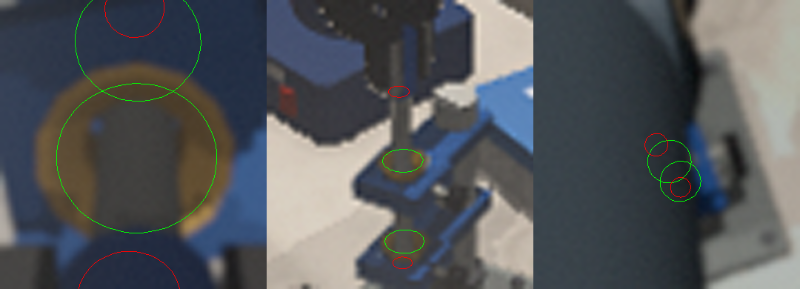

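apply_moves([
  {"claw": -1,"travel": [0,0,5],"dr": [0,0,0]},
  {"claw": -1,"travel": [0,0,10],"dr": [0,0,0]},
  {"claw": -1,"travel": [0,0,15],"dr": [0,0,0]},
  {"claw": -1,"travel": [0,0,20],"dr": [0,0,0]},
  {"claw": -1,"travel": [0,0,24],"dr": [0,0,0]},
  {"claw": -1,"travel": [0,0,24],"dr": [0,0,0]},
  {"claw": -1,"travel": [0,0,24],"dr": [0,0,0]},
  {"claw": -1,"travel": [0,0,24],"dr": [0,0,0]},
  {"claw": -1,"travel": [0,0,24],"dr": [0,0,0]},
  {"claw": -1,"travel": [0,0,24],"dr": [0,0,0]},
])

```text
time_s: 12.75
tcp_pos: [0.5396, 0.1157, 0.1756]
tool_rot: [0.998, 0.062, 0.0, -0.0]
force: [-0.8, -0.3, -1.6]
gripper_width: 0.0182
```

```bash
python3 look.py m; python3 - <<'E'
from h import *
im=cv2.imread("pics/m_scene.png"); C=cam("scene")
f=np.array([[.5401,.1141,z] for z in (.065,.045,.035)]); print(proj(C,f))
a=cv2.resize(im[130:230,255:355],None,fx=6,fy=6,interpolation=2); cv2.imwrite("pics/m2.png",a)
for n in ["foot_blue","rod_blue","rod_orange","rod_grey"]:
    for d in finder.mark_of(n,"scene")[:1]: print(n,round(d["confidence"],2),np.array(d["xyz"]))
st=r.state(); print(st["time_s"],st["tcp_pos"],st["tool_rot"],st["force"],abs(st["dq"]).max())
E
```

```text
12.75 [0.5396 0.1157 0.1756] [ 0.9981  0.062   0.0003 -0.0001] [-0.7758 -0.2643 -1.6286] [ 0.0155  0.02   -0.0698] 0.018231855384559084
12.8 [0.5396 0.1157 0.1756] [ 0.9981  0.0619  0.0003 -0.0001] [-0.4009 -0.113  -1.4542] [-0.0424  0.0562  0.0225] 0.018273497313924667
12.85 [0.5395 0.1157 0.1755] [ 0.9981  0.062   0.0002 -0.0001] [-0.5718 -0.5015 -1.7045] [ 0.0128  0.0009 -0.009 ] 0.018269547298093537
[[300.6427 192.8939]
 [300.7566 198.5641]
 [300.8128 201.3543]]
foot_blue 0.43 [0.5375 0.1091 0.0443]
rod_blue 0.61 [0.5397 0.1113 0.0441]
rod_orange 0.65 [ 0.5168 -0.2701  0.0137]
rod_grey 0.87 [ 0.5082 -0.2079  0.0119]
13.1 [0.5394 0.1157 0.1754] [ 0.9981  0.062   0.0001 -0.0001] [ 0.316  -0.0955 -1.778 ] 0.00217403871788843
```

View pics/m2.png

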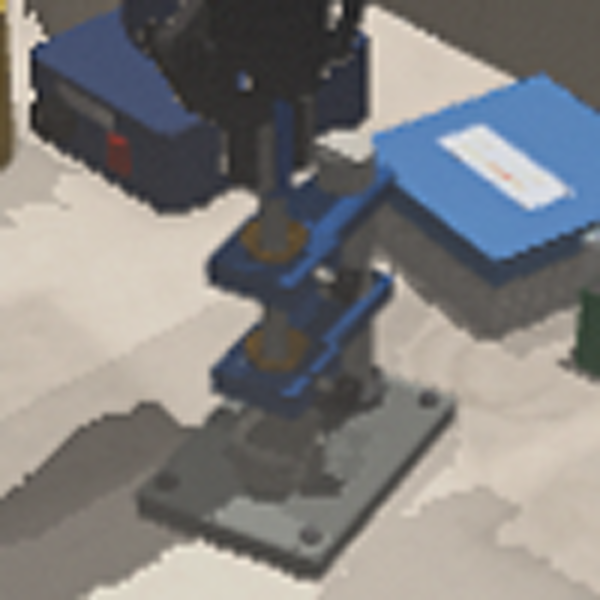

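View pics/m_scene.png

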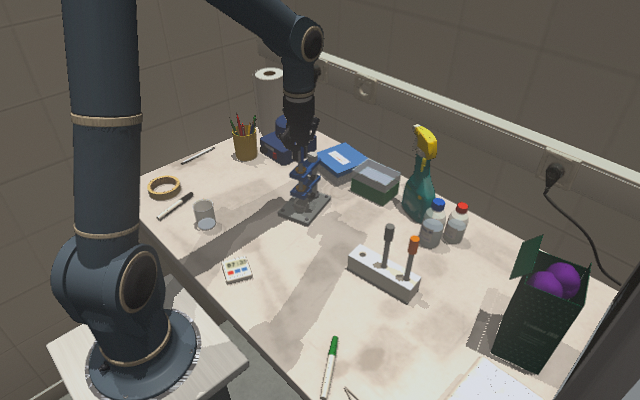

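View pics/m_wrist.png

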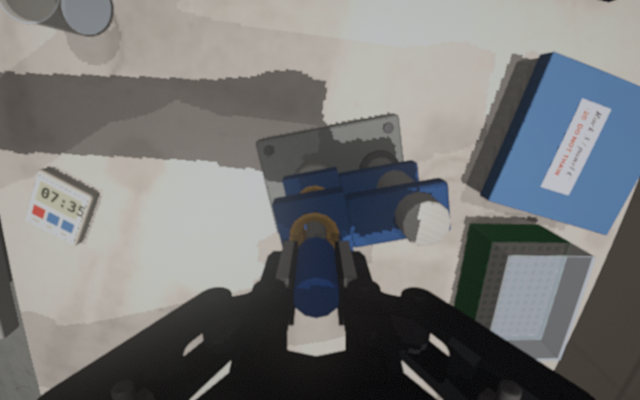

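```bash
python3 -c "
from station import r
s=r.state();print(s['time_s'],s['dq'].round(4),s['gripper_width']);print(r.finish_job())"
```

```text
13.1 [-0.0007  0.0022  0.0007 -0.0015 -0.0013 -0.0019  0.    ] 0.018421356897052925
the job is handed in; nothing more can be done
None
```

I took the blue-headed rod out of its socket and threaded it foot first through the upper and then the lower bushing. I handed the job in at 13.1 s with the rod still gripped at 70 N, upright and still.

Last checks:
- **Foot height:** the pose readings put the foot about 45 mm above the bench, 10 mm above the anvil. The network put it at about 44 mm, but with low confidence on the foot (0.43) and 0.61 on the whole rod.
- **Contact:** the force on the tool was only about the rod's weight (−1.5 to −1.8 N vertical), with no meaningful side force. The rod does not appear to be resting on the anvil or binding in the bushings.
- **Pictures:** the scene view shows the shaft through both bushings, and the orange and grey rods still standing in the holder. The foot itself is largely hidden in that view.
- **Disagreements:** the gripper read 18 mm on the 20 mm head, and the network's sideways foot position was about 5 mm from my own measurement. It had been off the same way before insertion, so I went by my own measurement and the shaft entered without measurable force.

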